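# Post a driver case through the chute flap

## Task

Slide the black LED driver case across the raised plywood deck, up against the aluminium fence if that helps, and push it lengthwise through the hanging flap with your fingertips until it drops into the clear bin behind. Then draw your fingers back out so that the flap swings fully shut. Only push the case, never lift it, and leave everything else where it stands.

Things in the scene. Friction and masses are not known exactly. Their poses are not given: they have to be found in the camera images.
- chute: Fixed parts chute: plywood deck block, then a clear acrylic bin, roof 173 mm above the table. Origin at table level below the closed flap's plane; local +x = feeding direction (into the bin), +y = away from the fence, z up. Deck top: flat, 90 mm above the table, local x -180 to +30, y -55 to +115 mm.
- fence (a point): Middle of the fence's inner face at deck level (chute local x -92, y -22 mm): an aluminium strip 16 mm high standing on the deck along the feeding direction, local x -182 to -2 mm. A case lying against it is in line with the doorway, 6 mm clear of the nearer jamb.
- sill (a point): Deck level, middle of the doorway's width (chute local x 0, y +3, z 90 mm). The doorway, in a plywood front 6 mm thick (x -5 to +1, y -61 to +67 mm), is 62 mm wide (y -28 to +34) and 70 mm high to the lintel's underside; the lintel's top is 78 mm above the deck. To follow the case the fingers must reach in under the lintel, leaning forward.
- edge (a point): Middle of the deck's inner end, at deck level (chute local x +30, y +3, z 90 mm), inside the bin. Here the deck drops sheer to the bin floor (6 mm above the table, local x 30 to 200, y -55 to +61 mm). A case pushed until its middle is well past this edge (some 20 mm; the flap rests on its tail) tips over it and falls in.
- flap (a joint): The hanging aluminium flap in the doorway, 58 mm wide, 66 mm tall, 3 mm thick, about 28 g, hinged along its top edge 70 mm above the deck; its lower edge hangs 4 mm above the deck. 0 rad = hanging shut, grows as it swings inward (towards local +x) up to 1.5; it opens inward only. Let go, it swings shut by its own weight in one or two seconds.
- case: The LED driver case: a closed black plastic box 80 mm long (its x), 36 mm wide (its y), 30 mm high, about 110 g, loose, lying flat on the deck with its long side roughly along the feeding direction. Origin at the centre of its underside.
- case_mid (a point): The middle of the case (15 mm above its underside), axes as the case's.
- knob: Bystander: small black stepped plastic knob, 24 mm across and 32 mm high, standing on the deck beside the doorway, away from the fence. Origin at the centre of its underside.
- shaker: Bystander: black drinking bottle, 80 mm across, 190 mm high, on the table. Origin at the centre of its underside.
- spool: Bystander: grey reel, 100 mm across, 45 mm high, lying on the table. Origin at the centre of its underside.
- driver: Bystander: screwdriver lying on the table, about 200 mm long. Origin under the middle of it.
- tin: Bystander: small round steel tin, 58 mm across, 30 mm high, on the table. Origin at the centre of its underside.
- mug: Bystander: white mug, 80 mm across, 90 mm high, on the table. Origin at the centre of its underside.
- bracket: Bystander: grey L-shaped bracket, 60 x 30 x 40 mm, on the table. Origin at the centre of its base's underside.
Not all that is in view belongs to the job. What is shaped like the case but orange or red is not meant.

How it is judged:
On the way, in this order (a step that is already met when the one before it is completed fails the run):
1. the case, in the doorway, has pushed the flap open (value of joint flap above 0.25 rad and x of case_mid in the frame of chute between -0.03 and 0.045 m and z of case_mid in the frame of chute above 0.09 m), for 0.05 s.
2. the case has dropped into the bin (x of case_mid in the frame of chute between 0.033 and 0.2 m and y of case_mid in the frame of chute between -0.055 and 0.061 m and z of case_mid in the frame of chute below 0.075 m), for 0.1 s.
At the end, for the whole second after the job is handed in: the case lies at rest in the bin behind the deck's edge (its middle less than 75 mm above the table), the flap hangs shut within 0.08 rad, and no bystander has moved 20 mm or more (all of step 2 and value of joint flap below 0.08 rad and linear speed of case below 0.02 m/s and distance of each of knob, shaker, spool, driver, tin, mug, bracket from where it was at the start of the episode below 0.02 m); the robot touches nothing.
It fails at once if the case is lifted (its middle rises 30 mm above where it lies on the deck) (height (world z) of case_mid above 0.135 m).
It fails at once if a bystander is pushed 20 mm or more out of place (distance of any of knob, shaker, spool, driver, tin, mug, bracket from where it was at the start of the episode above 0.02 m).
It also fails if it takes over 51 s, if anything falls off the work surface, if the arm or the gripper's body presses on something with over 40 N, if the wrist force passes 120 N, or if a joint passes its speed limit or range.

## Robot

A 6-joint arm with a two-finger parallel gripper is mounted at the origin on the work surface. World frame = base frame: x ahead of the robot, y to its left, z up, the work surface at z = 0. Lengths are in m, angles in rad, forces in N, time in s.
With the tool pointing down it reaches from about 0.425 to 0.95 m from the base axis. Payload 3.5 kg.
Tool frame: the origin (TCP) lies on the centre line of the jaws, within the pads' length; the fingertips stand 14 mm ahead of it and the grasp point (between the pads) lies 5 mm behind it (tips_ahead is the distance from the TCP to the fingertips, in m); y points along the fingers, z is the direction in which the jaws open and shut, and the axes are right-handed (so a half turn about y gives the same grasp; the last joint's range is limited). The gripper opens to 85 mm and grips with 20 to 120 N. Pads are 22 mm wide; open, the fingers measure 114 mm over their backs; the gripper's body (76 mm by 85 mm) begins 54 mm behind the grasp point. The pads swing forward as they close: fully open they stand 13 mm farther back than shut.
Start: joints at [-1.391, 0.286, 1.577, -0, 1.279, -0.15], TCP at [0.219, -0.639, 0.223] pointing down, gripper open.
Joint ranges: [-2.77, 2.77], [-0.9, 2.22], [0.21, 2.48], [-1.53, 4.67], [0.24, 2.81], [-2.84, 2.84]. Speed limits (rad/s): [2.79, 2.79, 3.14, 3.14, 3.14, 3.14].

## Interface

Orientations are given as a unit quaternion [x, y, z, w].
In Python, from plant import get_state, read_camera, sign_off, tips_ahead gives the robot as it stands.
- The arm moves only by the tool send_rows, never from a script. Its argument "plan" is a list of rows, each a list of 2 entries, a list of its own where there are three numbers: the shift along the tool's x, y, z in units of 12 cm (1.0 is 12 cm), then the turn, a rotation vector about the tool's x, y, z in units of 360 degrees (1.0 is 360 degrees). In form: [[[tx, ty, tz], [rx, ry, rz]], ...]. A call has 1 to 12 rows; each row shifts and turns the commanded pose from where the row before left it, along the tool's axes as they then stand; what a row does not reach is not made up. A row lasts 1/10 s, in which the tool goes at most 50 mm and 8.59 degrees, less where a joint would pass 70% of its speed; a pose out of reach is approached as far as the arm can. A call with a number of a shift or a turn outside -1 to 1 is refused whole. A call with a gripper value outside its range is refused whole. "gripper" is the closure, from 0 (fully open) to 1 (shut), set as the call begins (left out, the last holds). The fingers move at their own pace and stop on an object; "grip_force" is the grip in N (left out, the last holds). Time passes only in rows, so rows that do not move let the fingers close. It gives the time, the measured TCP pose, the force and the opening at its end, in the units of the state.
- get_state(): the state, without advancing time (a new reading comes with each control period).
- read_camera(name): name is "scene" or "top" or "wrist"; returns a dict with "img" (480x640x3 uint8, blue, green, red), "fx", "fy", "cx", "cy" (pixels), "D" ([k1, k2, p1, p2, k3] as OpenCV has them; the pictures are not rectified), "world_from_camera" (4x4, takes a point from camera to world coordinates); the wrist camera has in their place "mount" (4x4, takes a point from camera to tool coordinates, whose origin is the TCP and whose axes are the tool frame's). Camera axes: x right, y down, z forward; pixel columns grow to the right and rows downward; lengths in m; the calibration is good to about 2 mm. A picture is of the moment at which its call begins: read the wrist's pose just before it. There is no depth.
- sign_off(): hands the job in, once; it reports no verdict.
The state is a dict: "time": time; "qpos": joint angles; "dq": joint speeds; "joint_efforts": joint torques, N m; "eef_pos": TCP position; "tcp_rot": TCP orientation; "contact_force": force on the tool from outside, world axes, zero at the start; "wrist_torque": the same for the moment, N m; "opening": opening from 0.0 (shut) to 1.0 (fully open).
Only numpy, scipy, OpenCV 4.12 (cv2) and the standard library are available. Lean on these libraries where they do the work, as an engineer would, in place of code of your own. Each camera call takes 0.05 s, during which the arm holds its last target. There are 200 camera calls.

## Working session

There is one attempt and no reset: what is moved stays moved. The work goes in short steps, Python scripts to look and compute and a tool call to move; the robot and the scene stay as the last step left them, time stands still between calls to the robot, and variables do not carry over. Pictures are saved under pics/ and viewed, about 8 in all and at most 12, crops included, and the job is handed in when it is done.

Besides the shell and the picture viewer there is one more tool, called after "Request:" in YAML: its name, and indented under it one key for each argument. send_rows: Moves the arm, as the interface text tells. Its arguments: {"type":"object","properties":{"plan":{"type":"array"},"gripper":{"type":"number"},"grip_force":{"type":"number"}},"required":["plan"]}

```bash
ls; mkdir -p pics
python3 - <<'E'
from plant import *
import cv2,numpy as np,pickle
print(get_state())
d={}
for n in("scene","top","wrist"):
    c=read_camera(n); d[n]=c; cv2.imwrite(f"pics/{n}0.png",c["img"])
    print(n,{k:v for k,v in c.items() if k!="img"})
pickle.dump(d,open("c0.pkl","wb")); print(tips_ahead)
E
```

```text
pics
{'time': 0.0, 'qpos': array([-1.39101460e+00,  2.87218717e-01,  1.57816501e+00, -3.25853717e-06,
        1.27858501e+00, -1.49987176e-01]), 'dq': array([ 0.00088417, -0.00036714,  0.00028691, -0.00075944,  0.00128515,
        0.00051315]), 'joint_efforts': array([ 3.93570217e-04, -4.05982018e+01, -2.92624176e+01, -1.49532539e-04,
        5.67849493e-03,  3.62384725e-06]), 'eef_pos': array([ 0.21849587, -0.63795112,  0.22121831]), 'tcp_rot': array([-0.11607721,  0.69835594, -0.69667601,  0.11604997]), 'contact_force': array([-0.11028418,  0.15952534,  0.08372062]), 'wrist_torque': array([-0.0173719 , -0.01332832,  0.02003236]), 'opening': 1.0004115095239283}
scene {'fx': 490.6417454579769, 'fy': 490.6417454579769, 'cx': 309.9178401693497, 'cy': 238.5524075507784, 'D': array([0.02025331, 0.        , 0.        , 0.        , 0.        ]), 'world_from_camera': array([[ 0.80165637,  0.50364946, -0.32200045,  0.96771327],
       [ 0.59765893, -0.68634176,  0.41441379, -0.52492282],
       [-0.01228307, -0.5246639 , -0.85122084,  1.19174714],
       [ 0.        ,  0.        ,  0.       
[... 409 characters left out ...]
6117e-03, -8.84100396e-02, -9.96083317e-01,
         1.38235931e+00],
       [ 0.00000000e+00,  0.00000000e+00,  0.00000000e+00,
         1.00000000e+00]])}
wrist {'fx': 341.0541692785423, 'fy': 341.0541692785423, 'cx': 316.3161077136087, 'cy': 237.03091670871396, 'D': array([-0.01123615,  0.        ,  0.        ,  0.        ,  0.        ]), 'mount': array([[ 4.96017738e-04,  9.57114895e-01,  2.89708183e-01,
        -7.36312018e-02],
       [ 6.93381641e-04, -2.89708478e-01,  9.57114683e-01,
        -1.50450952e-01],
       [ 9.99999637e-01, -2.73867525e-04, -8.07346440e-04,
        -3.83278133e-04],
       [ 0.00000000e+00,  0.00000000e+00,  0.00000000e+00,
         1.00000000e+00]])}
0.014
```

View pics/top0.png

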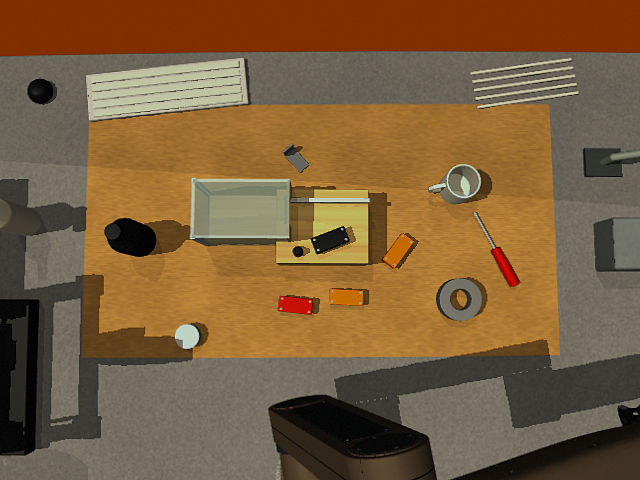

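View pics/scene0.png

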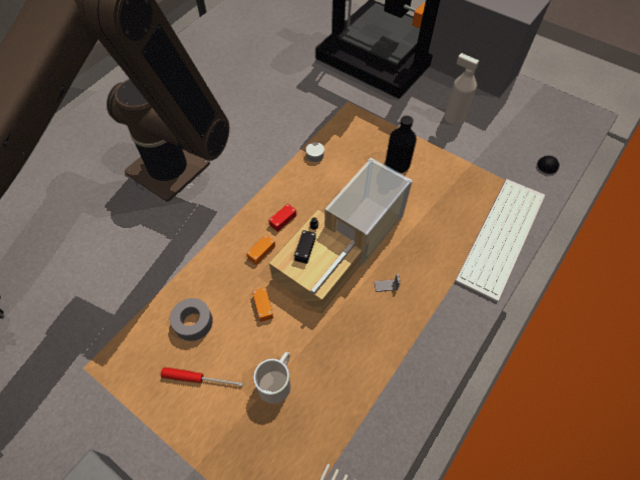

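The top view shows the chute feeding to image left (world +y), with the fence at (330,200), the case at (330,240) and the knob at (298,251). The red and orange look-alikes lie off the deck. Next I'll enlarge it for measuring.

```bash
cat > h.py <<'E'
import numpy as np,cv2,pickle
def ray(c,px,z,M=None):
    M=c["world_from_camera"] if M is None else M
    K=np.array([[c["fx"],0,c["cx"]],[0,c["fy"],c["cy"]],[0,0,1]])
    n=cv2.undistortPoints(np.array(px,float).reshape(-1,1,2),K,c["D"])[:,0]
    d=np.c_[n,np.ones(len(n))]@M[:3,:3].T; o=M[:3,3]
    return o+d*((z-o[2])/d[:,2])[:,None]
def proj(c,P,M=None):
    M=c["world_from_camera"] if M is None else M
    K=np.array([[c["fx"],0,c["cx"]],[0,c["fy"],c["cy"]],[0,0,1]])
    W=np.linalg.inv(M)
    return cv2.projectPoints(np.array(P,float),cv2.Rodrigues(W[:3,:3])[0],W[:3,3],K,c["D"])[0][:,0]
E
python3 - <<'E'
import pickle,cv2
d=pickle.load(open("c0.pkl","rb"))
a=d["top"]["img"][170:275,180:380]; cv2.imwrite("pics/a.png",cv2.resize(a,(800,420),interpolation=cv2.INTER_CUBIC))
E
```

```text
(no output)
```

View pics/a.png

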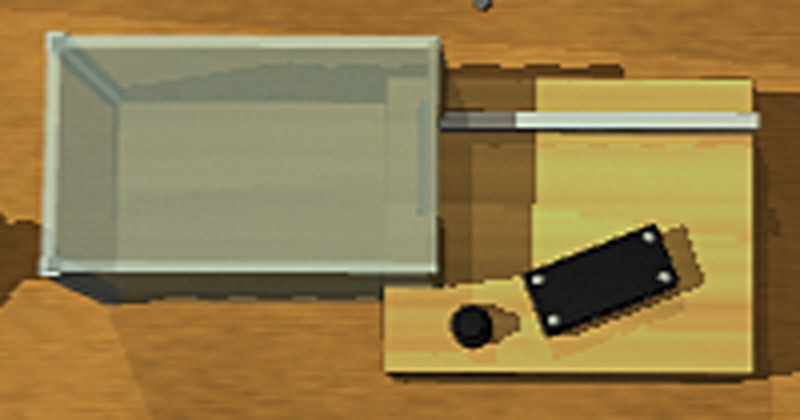

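Run:
```python
import pickle; from h import *
d=pickle.load(open("c0.pkl","rb")); t=d["top"]
f=lambda l:[(180+(u+.5)/4-.5,170+(v+.5)/4-.5) for u,v in l]
P=ray(t,f([(752,80),(752,373),(385,373)]),.09); print(P)
L=np.array([[-180,-55],[-180,115],[30,115]])/1e3
a,b=L-L.mean(0),P[:,:2]-P[:,:2].mean(0)
th=np.arctan2((a[:,0]*b[:,1]-a[:,1]*b[:,0]).sum(),(a*b).sum())
R=np.array([[np.cos(th),-np.sin(th)],[np.sin(th),np.cos(th)]]); o=P[:,:2].mean(0)-R@L.mean(0)
print("chute",o,np.degrees(th),"res",(L@R.T+o-P[:,:2])*1e3)
loc=lambda Q:(Q[:,:2]-o)@R*1e3
C=ray(t,f([(525,275),(655,224),(680,282),(550,337)]),.12); print("case loc",loc(C),loc(C).mean(0))
print("knob",loc(ray(t,f([(473,325)]),.122)), "fence top",loc(ray(t,f([(756,113),(756,129)]),.106)),"roof",loc(ray(t,f([(48,36),(440,40),(438,272),(42,272)]),.173)))
```

```text
[[ 0.67451781 -0.10881921  0.09      ]
 [ 0.50671759 -0.10654785  0.09      ]
 [ 0.50804234  0.10085294  0.09      ]]
chute [0.62245068 0.07127904] 89.46489738657893 res [[ 1.24942252 -0.40754972]
 [-0.94294586 -1.09124915]
 [-0.30647666  1.49879887]]
case loc [[ -51.03631386   61.95871798]
 [-123.05663058   33.28335565]
 [-136.89490988   65.60659098]
 [ -65.01990585   96.36927626]] [-94.00194004  64.30448521]
knob [[-22.5068164  90.0080406]] fence top [[-180.53239228  -31.78448172]
 [-180.48938259  -22.65373664]] roof [[204.91700599 -60.91335248]
 [ -6.02176442 -58.94940395]
 [ -6.02618718  66.13179308]
 [204.95162423  66.68479977]]
```

The chute fit is good to about 1 mm. The case middle is at local (-94, +64) mm with a yaw of about +22°, and the knob is at (-22, 90). My plan has two pushes:
1. With the fingers closed and the tool vertical, push the case sideways against the fence.
2. Lean about 50° and push it lengthwise.

```bash
cat > m.py <<'E'
import numpy as np,sys
from scipy.spatial.transform import Rotation as Ro
from plant import get_state
O=np.array([.62245,.07128]);TH=np.radians(89.46)
Rz=Ro.from_euler('z',TH)
def ori(lean):  # vertical tool, x=-feed; lean rotates y towards feed
    v=Rz.as_matrix()@np.c_[[-1,0,0],[0,0,-1],[0,-1,0]]
    L=np.radians(lean); return Rz*Ro.from_euler('y',-L)*Rz.inv()*Ro.from_matrix(v)
def tcp(tip,lean): # tip local mm (z above deck) -> TCP world
    w=Rz.apply(np.array(tip)/1e3)+[*O,.09]
    return w-.014*ori(lean).as_matrix()[:,1]
def rows(p1,R1,n,p0=None,R0=None):
    s=get_state(); p=s["eef_pos"] if p0 is None else p0; R=Ro.from_quat(s["tcp_rot"]) if R0 is None else R0
    rv=(R.inv()*R1).as_rotvec()/n; out=[]; d=(p1-p)/n
    for i in range(n):
        t=np.round(R.inv().apply(d)/.12,3);r=np.round(rv/2/np.pi,4)
        out.append([t.tolist(),r.tolist()]);R=R*Ro.from_rotvec(rv)
    print("dist",np.linalg.norm(d)*1e3,"deg",np.degrees(np.linalg.norm(rv)));print(str(out).replace(' ',''))
def loc():
    s=get_state();R=Ro.from_quat(s["tcp_rot"]);t=s["eef_pos"]+.014*R.as_matrix()[:,1]
    print("t",s["time"],"tip",np.round(Rz.inv().apply(t-[*O,.09])*1e3,1),"rotErr",np.round(np.degrees((R.inv()*ori(0)).as_rotvec()),1),"q",np.round(s["qpos"],2),"F",np.round(s["contact_force"],1),s["opening"])
E
python3 - <<'E'
from m import *
print(ori(0).as_matrix().round(2),ori(50).as_matrix().round(2))
rows(tcp([-88,122,115],0),ori(0),18)
E
```

```text
[[-0.01  0.    1.  ]
 [-1.    0.   -0.01]
 [ 0.   -1.    0.  ]] [[-0.01  0.01  1.  ]
 [-0.64  0.77 -0.01]
 [-0.77 -0.64 -0.  ]]
dist 37.94756859208773 deg 3.9202394513693237
[[[-0.216,0.002,-0.231],[0.0,-0.0109,-0.0]],[[-0.232,0.002,-0.215],[0.0,-0.0109,-0.0]],[[-0.246,0.002,-0.199],[0.0,-0.0109,-0.0]],[[-0.259,0.002,-0.182],[0.0,-0.0109,-0.0]],[[-0.271,0.002,-0.163],[0.0,-0.0109,-0.0]],[[-0.281,0.001,-0.145],[0.0,-0.0109,-0.0]],[[-0.29,0.001,-0.125],[0.0,-0.0109,-0.0]],[[-0.298,0.001,-0.105],[0.0,-0.0109,-0.0]],[[-0.305,0.001,-0.084],[0.0,-0.0109,-0.0]],[[-0.31,0.001,-0.063],[0.0,-0.0109,-0.0]],[[-0.313,0.001,-0.042],[0.0,-0.0109,-0.0]],[[-0.316,0.001,-0.02],[0.0,-0.0109,-0.0]],[[-0.316,0.001,0.001],[0.0,-0.0109,-0.0]],[[-0.315,0.001,0.023],[0.0,-0.0109,-0.0]],[[-0.313,0.001,0.044],[0.0,-0.0109,-0.0]],[[-0.309,0.001,0.066],[0.0,-0.0109,-0.0]],[[-0.304,0.001,0.087],[0.0,-0.0109,-0.0]],[[-0.297,0.001,0.107],[0.0,-0.0109,-0.0]]]
```

Request:
send_rows:
  plan:
    - [[-0.21,0,-0.23],[0,-0.011,0]]
    - [[-0.23,0,-0.21],[0,-0.011,0]]
    - [[-0.25,0,-0.2],[0,-0.011,0]]
    - [[-0.26,0,-0.18],[0,-0.011,0]]
    - [[-0.27,0,-0.16],[0,-0.011,0]]
    - [[-0.28,0,-0.145],[0,-0.011,0]]
    - [[-0.29,0,-0.125],[0,-0.011,0]]
    - [[-0.3,0,-0.1],[0,-0.011,0]]
    - [[-0.3,0,-0.08],[0,-0.011,0]]
    - [[-0.31,0,-0.06],[0,-0.011,0]]
  gripper: 1
  grip_force: 30

```text
time: 1.15
eef_pos: [0.3747, -0.2931, 0.2224]
tcp_rot: [-0.346, 0.617, -0.616, 0.346]
contact_force: [0.8, 0.6, 0.8]
opening: 0.004
```

Request:
send_rows:
  plan:
    - [[-0.31,0,-0.04],[0,-0.011,0]]
    - [[-0.315,0,-0.02],[0,-0.011,0]]
    - [[-0.315,0,0],[0,-0.011,0]]
    - [[-0.315,0,0.02],[0,-0.011,0]]
    - [[-0.31,0,0.04],[0,-0.011,0]]
    - [[-0.31,0,0.07],[0,-0.011,0]]
    - [[-0.3,0,0.09],[0,-0.01,0]]
    - [[0,0,0],[0,0,0]]
    - [[0,0,0],[0,0,0]]

```text
time: 2.05
eef_pos: [0.4811, -0.0523, 0.2223]
tcp_rot: [-0.482, 0.517, -0.517, 0.482]
contact_force: [-0.7, 0.0, 0.7]
opening: 0.001
```

Run:
```python
from m import *
loc()
rows(tcp([-88,122,12],0),ori(0),6)
```

```text
t 2.05 tip [-124.9  140.2  118.3] rotErr [ 0.  -3.5  0. ] q [-0.32 -0.14  2.03 -0.    1.25 -0.25] F [-0.7  0.   0.7] 0.0005192682851424545
dist 18.996060627173765 deg 0.5841549958808442
[[[-0.053,0.148,0.022],[0.0,-0.0016,0.0]],[[-0.053,0.148,0.023],[0.0,-0.0016,0.0]],[[-0.052,0.148,0.023],[0.0,-0.0016,0.0]],[[-0.052,0.148,0.024],[0.0,-0.0016,0.0]],[[-0.052,0.148,0.024],[0.0,-0.0016,0.0]],[[-0.052,0.148,0.025],[0.0,-0.0016,0.0]]]
```

Request:
send_rows:
  plan:
    - [[-0.1,0.15,0],[0,-0.003,0]]
    - [[-0.1,0.15,0],[0,-0.003,0]]
    - [[-0.11,0.15,0],[0,-0.0037,0]]
    - [[0,0.15,0.05],[0,0,0]]
    - [[0,0.15,0.05],[0,0,0]]
    - [[0,0.14,0.04],[0,0,0]]
    - [[0,0,0],[0,0,0]]

```text
time: 2.75
eef_pos: [0.4981, -0.017, 0.1132]
tcp_rot: [-0.498, 0.505, -0.502, 0.495]
contact_force: [0.1, -0.1, -0.7]
opening: -0.003
```

Run:
```python
from m import *
loc()
rows(tcp([-88,40,12],0),ori(0),10)
```

```text
t 2.75 tip [-89.4 123.6   9.2] rotErr [ 0.3 -0.2 -0.1] q [-0.24  0.02  2.09 -0.    1.04 -0.22] F [ 0.1 -0.1 -0.7] -0.003092013431587007
dist 8.354270640685407 deg 0.04033182906457363
[[[-0.001,-0.003,0.07],[0.0001,-0.0001,-0.0]],[[-0.001,-0.003,0.07],[0.0001,-0.0001,-0.0]],[[-0.001,-0.003,0.07],[0.0001,-0.0001,-0.0]],[[-0.001,-0.003,0.07],[0.0001,-0.0001,-0.0]],[[-0.001,-0.003,0.07],[0.0001,-0.0001,-0.0]],[[-0.001,-0.002,0.07],[0.0001,-0.0001,-0.0]],[[-0.001,-0.002,0.07],[0.0001,-0.0001,-0.0]],[[-0.001,-0.002,0.07],[0.0001,-0.0001,-0.0]],[[-0.001,-0.002,0.07],[0.0001,-0.0001,-0.0]],[[-0.001,-0.002,0.07],[0.0001,-0.0001,-0.0]]]
```

Now the sideways push to tip y≈50, then a look at the result.

Request:
send_rows:
  plan:
    - [[0,0,0.07],[0,0,0]]
    - [[0,0,0.07],[0,0,0]]
    - [[0,0,0.07],[0,0,0]]
    - [[0,0,0.07],[0,0,0]]
    - [[0,0,0.07],[0,0,0]]
    - [[0,0,0.07],[0,0,0]]
    - [[0,0,0.07],[0,0,0]]
    - [[0,0,0.07],[0,0,0]]
    - [[0,0,0.06],[0,0,0]]
    - [[0,0,0],[0,0,0]]

```text
time: 3.75
eef_pos: [0.5754, -0.0169, 0.1159]
tcp_rot: [0.497, -0.503, 0.503, -0.497]
contact_force: [0.4, 0.1, -0.2]
opening: -0.0
```

Run:
```python
from m import *
import cv2,pickle
loc(); from plant import read_camera
d={"scene":read_camera("scene"),"wrist":read_camera("wrist"),"st":get_state()}
pickle.dump(d,open("c1.pkl","wb"))
a=cv2.resize(d["scene"]["img"][180:320,240:420],(540,420),interpolation=cv2.INTER_CUBIC)
cv2.imwrite("pics/b.png",cv2.hconcat([a[:,:400],cv2.resize(d["wrist"]["img"],(400,300)).copy() if 0 else cv2.copyMakeBorder(cv2.resize(d["wrist"]["img"],(400,300)),0,120,0,0,0)]))
```

```text
t 3.75 tip [-88.6  46.2  11.9] rotErr [-0.  -0.1  0. ] q [-0.21  0.18  1.91 -0.    1.05 -0.19] F [ 0.4  0.1 -0.2] -0.0001654928797318469
```

View pics/b.png

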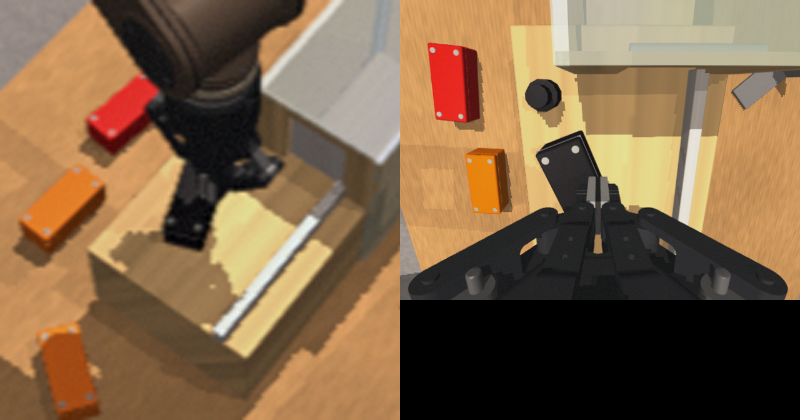

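Run:
```python
from m import *; from h import *
d=pickle.load(open("c1.pkl","rb")); c=d["wrist"]; s=d["st"]
T=np.eye(4);T[:3,:3]=Ro.from_quat(s["tcp_rot"]).as_matrix();T[:3,3]=s["eef_pos"]; M=T@c["mount"]
px=[((u-400)/.625,v/.625) for u,v in [(537,153),(580,132),(550,206)]]
f=lambda P:np.round(Rz.inv().apply(P-[*O,.09])*1e3,1)
print("case",f(ray(c,px,.12,M))); print("knob",f(ray(c,[((541-400)/.625,95/.625)],.122,M)))
tip=T[:3,3]+.014*T[:3,1]; print("tip px",proj(c,[tip],M)*.625+[400,0])
print("fence",f(ray(c,[((681-400)/.625,220/.625),((690-400)/.625,80/.625)],.106,M)))
cv2.imwrite("pics/c.png",c["img"][180:420,120:440].repeat(2,0).repeat(2,1))
```

```text
case [[ -62.1   91.4   30. ]
 [ -46.7   59.9   30. ]
 [-105.6   84.9   30. ]]
knob [[-21.3  84.8  32. ]]
tip px [[598.14873937 176.0445362 ]]
fence [[-128.6  -25.2   16. ]
 [ -11.8  -18.7   16. ]]
```

View pics/c.png

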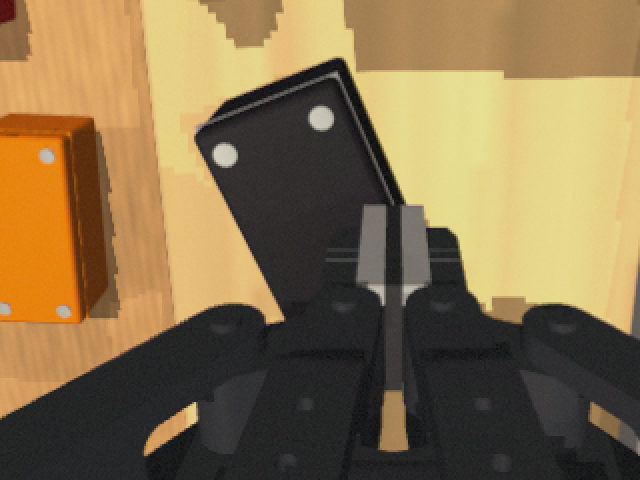

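The case (front corners about (196,130) and (340,65) in the crop) has not moved. The closed fingertips appear above it, so I'll check where they really are.

Run:
```python
from m import *; from h import *
d=pickle.load(open("c1.pkl","rb")); c=d["wrist"]; I=np.linalg.inv
for x in(-11,0,11):
  for y in(-30,-14,0,14,27):
    print(x,y,((proj(c,[[x/1e3,y/1e3,-.011],[x/1e3,y/1e3,.011]],c["mount"])-[120,180])*2).round().tolist())
s=d["st"];T=np.eye(4);T[:3,:3]=Ro.from_quat(s["tcp_rot"]).as_matrix();T[:3,3]=s["eef_pos"];M=T@c["mount"]
C=[[-51,62],[-123,33.3],[-136.9,65.6],[-65,96.4]]
P=np.array([Rz.apply([a/1e3,b/1e3,z])+[*O,.09] for z in(.03,0) for a,b in C])
print("orig case px",((proj(c,P,M)-[120,180])*2).round().tolist())
from plant import read_camera
a=read_camera("top")["img"]; 
cv2.imwrite("pics/d.png",cv2.hconcat([cv2.resize(a[170:275,180:380],(400,210)),cv2.resize(d["scene"]["img"][200:284,260:420],(400,210),interpolation=cv2.INTER_CUBIC)]))
b=cv2.resize(d["scene"]["img"][205:285,260:366],(795,600),interpolation=cv2.INTER_CUBIC)
cv2.imwrite("pics/e.png",b)
print("scene proj tip,tcp,case:",((proj(d["scene"],np.r_[[T[:3,3]+.014*T[:3,1],T[:3,3]],P])-[260,205])*7.5).round().tolist())
```

```text
-11 -30 [[338.0, 245.0], [451.0, 245.0]]
-11 -14 [[344.0, 210.0], [445.0, 210.0]]
-11 0 [[348.0, 185.0], [440.0, 185.0]]
-11 14 [[351.0, 164.0], [437.0, 164.0]]
-11 27 [[354.0, 147.0], [434.0, 147.0]]
0 -30 [[340.0, 294.0], [449.0, 294.0]]
0 -14 [[345.0, 255.0], [444.0, 255.0]]
0 0 [[349.0, 227.0], [440.0, 227.0]]
0 14 [[352.0, 203.0], [436.0, 203.0]]
0 27 [[355.0, 184.0], [433.0, 184.0]]
11 -30 [[341.0, 341.0], [448.0, 341.0]]
11 -14 [[346.0, 299.0], [443.0, 299.0]]
11 0 [[350.0, 268.0], [439.0, 268.0]]
11 14 [[353.0, 241.0], [435.0, 241.0]]
11 27 [[355.0, 220.0], [433.0, 220.0]]
orig case px [[327.0, 82.0], [450.0, 360.0], [323.0, 406.0], [177.0, 142.0], [338.0, 54.0], [442.0, 295.0], [333.0, 336.0], [211.0, 105.0]]
scene proj tip,tcp,case: [[379.0, 325.0], [379.0, 304.0], [411.0, 200.0], [350.0, 389.0], [248.0, 368.0], [307.0, 178.0], [411.0, 246.0], [351.0, 433.0], [252.0, 412.0], [309.0, 224.0]]
```

View pics/e.png

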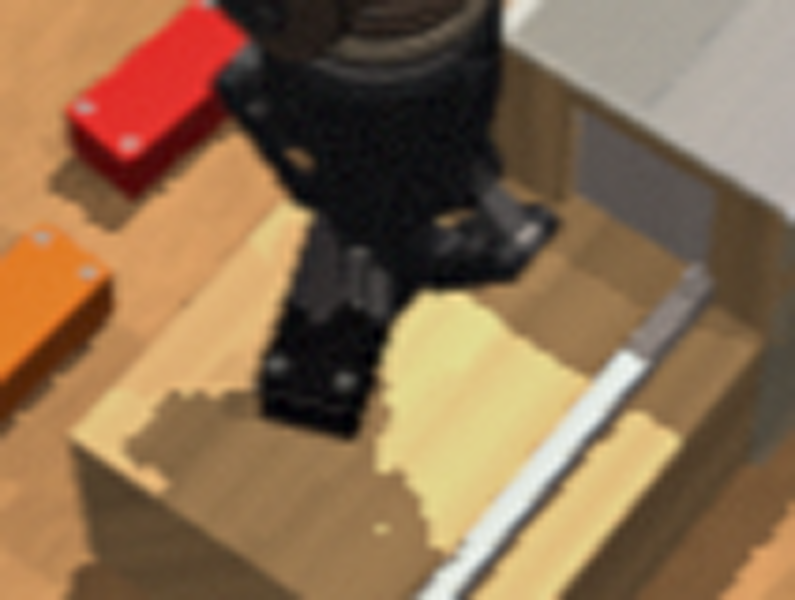

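The picture agrees: the fingertips pass over the case top, so they physically end higher than the stated 14 mm ahead when shut. I'll probe the clear deck to calibrate.

Request:
send_rows:
  plan:
    - [[0,-0.15,0],[0,0,0]]
    - [[0,0,-0.25],[0,0,0]]
    - [[0.2,0,-0.2],[0,0,0]]
    - [[0.15,0.15,0],[0,0,0]]
    - [[0,0,0],[0,0,0]]
    - [[0,0.04,0],[0,0,0]]
    - [[0,0,0],[0,0,0]]

```text
time: 4.6
eef_pos: [0.5199, -0.0577, 0.1108]
tcp_rot: [-0.497, 0.503, -0.502, 0.497]
contact_force: [-0.2, 1.1, -1.1]
opening: 0.0
```

Run:
```python
from m import *
loc()
```

```text
t 4.6 tip [-129.9  101.4    6.8] rotErr [ 0.  -0.1 -0. ] q [-0.3   0.08  2.04  0.    1.03 -0.29] F [-0.2  1.1 -1.1] 0.0003820436410036103
```

Request:
send_rows:
  plan:
    - [[0,0.03,0],[0,0,0]]
    - [[0,0,0],[0,0,0]]

```text
time: 4.8
eef_pos: [0.52, -0.0577, 0.1072]
tcp_rot: [-0.497, 0.503, -0.503, 0.497]
contact_force: [0.5, 0.2, -0.7]
opening: -0.002
```

Run:
```python
from m import *
import cv2
loc()
from plant import read_camera
a=read_camera("scene")["img"][205:285,260:366]
w=read_camera("wrist")["img"]
cv2.imwrite("pics/f.png",cv2.hconcat([cv2.resize(a,(400,300),interpolation=cv2.INTER_CUBIC),cv2.resize(w[100:,:][:,80:560],(400,300))]))
```

```text
t 4.8 tip [-129.9  101.2    3.2] rotErr [ 0.  -0.1 -0. ] q [-0.3   0.08  2.04  0.    1.02 -0.29] F [ 0.5  0.2 -0.7] -0.0019081716664641883
```

View pics/f.png

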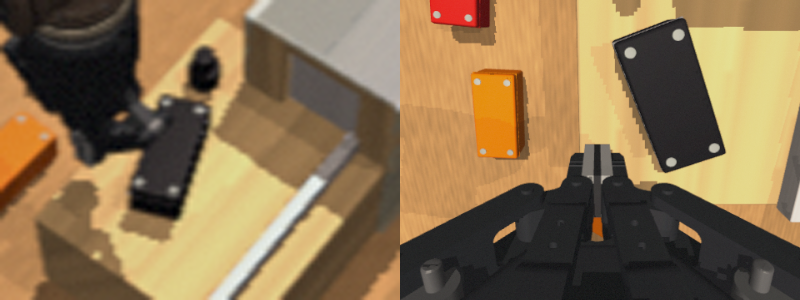

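Request:
send_rows:
  plan:
    - [[0,0.04,0],[0,0,0]]
    - [[0,0,0],[0,0,0]]

```text
time: 5.1
eef_pos: [0.5196, -0.058, 0.102]
tcp_rot: [-0.497, 0.503, -0.502, 0.497]
contact_force: [-0.2, -0.6, 0.1]
opening: -0.001
```

Request:
send_rows:
  plan:
    - [[0,0.04,0],[0,0,0]]
    - [[0,0,0],[0,0,0]]

```text
time: 5.3
eef_pos: [0.5194, -0.0581, 0.097]
tcp_rot: [-0.497, 0.503, -0.502, 0.497]
contact_force: [0.0, -0.8, -0.5]
opening: 0.001
```

Request:
send_rows:
  plan:
    - [[0,0.04,0],[0,0,0]]
    - [[0,0,0],[0,0,0]]

```text
time: 5.5
eef_pos: [0.5195, -0.0581, 0.0922]
tcp_rot: [-0.497, 0.503, -0.502, 0.497]
contact_force: [-0.7, -0.0, 0.2]
opening: 0.001
```

Request:
send_rows:
  plan:
    - [[0,0.03,0],[0,0,0]]
    - [[0,0,0],[0,0,0]]

```text
time: 5.7
eef_pos: [0.5196, -0.0581, 0.0889]
tcp_rot: [-0.497, 0.503, -0.503, 0.497]
contact_force: [-0.6, 0.1, -0.2]
opening: -0.003
```

Request:
send_rows:
  plan:
    - [[0,0.03,0],[0,0,0]]
    - [[0,0,0],[0,0,0]]

```text
time: 5.9
eef_pos: [0.5196, -0.0581, 0.0853]
tcp_rot: [-0.497, 0.503, -0.503, 0.497]
contact_force: [-0.5, -0.9, -1.2]
opening: 0.002
```

Request:
send_rows:
  plan:
    - [[0,0.03,0],[0,0,0]]
    - [[0,0,0],[0,0,0]]

```text
time: 6.1
eef_pos: [0.5196, -0.0581, 0.0817]
tcp_rot: [-0.497, 0.503, -0.503, 0.497]
contact_force: [0.9, 0.8, -0.2]
opening: -0.002
```

Request:
send_rows:
  plan:
    - [[0,0.03,0],[0,0,0]]
    - [[0,0,0],[0,0,0]]

```text
time: 6.3
eef_pos: [0.5201, -0.0582, 0.0813]
tcp_rot: [-0.498, 0.503, -0.502, 0.497]
contact_force: [-7.3, 2.1, 14.6]
opening: -0.002
```

Run:
```python
from m import *; from h import *
loc()
from plant import read_camera
s=get_state();c=read_camera("wrist");w=c["img"];k=read_camera("scene")
cv2.imwrite("pics/g.png",cv2.hconcat([cv2.resize(k["img"][205:285,260:366],(400,300),interpolation=cv2.INTER_CUBIC),cv2.resize(w[100:,:][:,80:560],(400,300))]))
pickle.dump((s,c,k),open("c2.pkl","wb"))
```

```text
t 6.3 tip [-130.4  101.2  -22.7] rotErr [ 0.1 -0.1 -0. ] q [-0.31  0.12  2.05 -0.    0.97 -0.29] F [-7.3  2.1 14.6] -0.0018085348788822138
```

View pics/g.png

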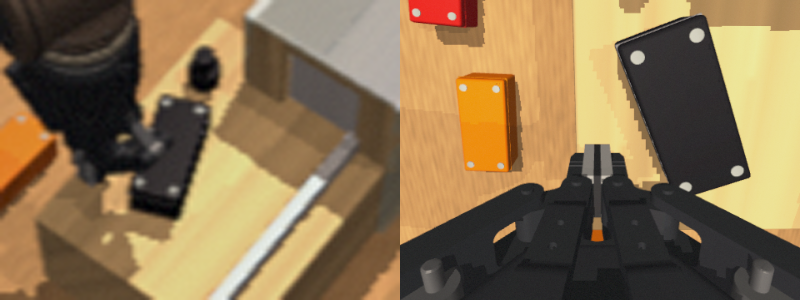

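Run:
```python
from m import *; from h import *
from scipy.optimize import least_squares
def solve(s,c,px):
    T=np.eye(4);T[:3,:3]=Ro.from_quat(s["tcp_rot"]).as_matrix();T[:3,3]=s["eef_pos"];M0=T@c["mount"]
    L=np.array([[40,18],[40,-18],[-40,-18]])/1e3   # FL,FR,RR case frame (FL=+y)
    def f(v):  # case x,y,yaw (local) + camera z bias
        a=v[2];P=np.c_[L[:,0]*np.cos(a)-L[:,1]*np.sin(a)+v[0],L[:,0]*np.sin(a)+L[:,1]*np.cos(a)+v[1],np.full(3,.03)]
        M=M0.copy();M[2,3]+=v[3]; return (proj(c,Rz.apply(P)+[*O,.09],M)-px).ravel()
    r=least_squares(f,[-.094,.064,.4,0],x_scale=[.01,.01,.1,.01]);print(r.x*[1e3,1e3,57.3,1e3],"res",np.abs(r.fun).max())
s,c,k=pickle.load(open("c2.pkl","rb"))
solve(s,c,np.array([[80+(u-400)*1.2,100+v*1.2667] for u,v in[(616,43),(704,15),(749,178)]]))
```

```text
[-94.82255781  63.10542847  20.27519473   2.72508388] res 2.567478326242508
```

The wrist camera pose is consistent: it puts the case at (-95, 63), unmoved. The fingertips therefore really end about 9–12 mm behind the reported TCP. The last contact may have been the linkage on the case, so I'll repeat the probe on a clear part of the deck.

Request:
send_rows:
  plan:
    - [[0,-0.3,0],[0,0,0]]
    - [[0,-0.3,0],[0,0,0]]
    - [[0.1,0,0.23],[0,0,0]]
    - [[0.1,0,0.23],[0,0,0]]
    - [[0,0,0.22],[0,0,0]]
    - [[0,0.25,0],[0,0,0]]
    - [[0,0.2,0],[0,0,0]]
    - [[0,0,0],[0,0,0]]

```text
time: 7.2
eef_pos: [0.5983, -0.0822, 0.0921]
tcp_rot: [-0.499, 0.506, -0.5, 0.496]
contact_force: [-1.0, 0.6, -0.1]
opening: -0.002
```

Request:
send_rows:
  plan:
    - [[0,0.04,0],[0,0,0]]
    - [[0,0,0],[0,0,0]]

```text
time: 7.4
eef_pos: [0.6018, -0.0833, 0.0927]
tcp_rot: [0.497, -0.502, 0.503, -0.497]
contact_force: [-0.2, -0.3, -1.0]
opening: -0.0
```

Request:
send_rows:
  plan:
    - [[0,0.03,0],[0,0,0]]
    - [[0,0,0],[0,0,0]]

```text
time: 7.6
eef_pos: [0.6016, -0.0832, 0.089]
tcp_rot: [0.497, -0.502, 0.503, -0.497]
contact_force: [0.2, -0.2, 0.5]
opening: 0.0
```

Run:
```python
from m import *; from h import *
loc()
```

```text
t 7.6 tip [-154.7   19.3  -15. ] rotErr [-0.1 -0.1  0. ] q [-0.3   0.28  1.84  0.    1.01 -0.29] F [ 0.2 -0.2  0.5] 5.542417204563433e-05
```

Request:
send_rows:
  plan:
    - [[0,0.03,0],[0,0,0]]
    - [[0,0.03,0],[0,0,0]]
    - [[0,0,0],[0,0,0]]

```text
time: 7.9
eef_pos: [0.6017, -0.0833, 0.0814]
tcp_rot: [0.497, -0.503, 0.503, -0.497]
contact_force: [0.8, 0.1, 1.2]
opening: 0.0
```

Request:
send_rows:
  plan:
    - [[0,0.02,0],[0,0,0]]
    - [[0,0,0],[0,0,0]]

```text
time: 8.1
eef_pos: [0.6017, -0.0833, 0.0814]
tcp_rot: [-0.497, 0.503, -0.503, 0.497]
contact_force: [-5.4, 1.6, 11.6]
opening: -0.002
```

Request:
send_rows:
  plan:
    - [[0,0.02,0],[0,0,0]]
    - [[0,0,0],[0,0,0]]

```text
time: 8.3
eef_pos: [0.6018, -0.0833, 0.0813]
tcp_rot: [-0.498, 0.503, -0.502, 0.497]
contact_force: [-10.3, 2.7, 21.8]
opening: -0.001
```

The same contact height (TCP z 0.0814) and force pattern here confirm the tips are 8.6 mm behind the reported TCP. I'll correct for that and redo the sideways push.

```bash
sed -i 's/w-.014\*/w+.0086*/; s/"eef_pos"\]+.014\*/"eef_pos"]-.0086*/' m.py
python3 - <<'E'
from m import *
loc(); print(tcp([-86,122,10],0))
E
```

```text
t 8.3 tip [-1.547e+02  1.920e+01 -1.000e-01] rotErr [ 0.1 -0.1  0. ] q [-0.3   0.29  1.85 -0.    1.   -0.29] F [-10.3   2.7  21.8] -0.0013700300994357098
[ 0.4996449  -0.01356637  0.0914    ]
```

Request:
send_rows:
  plan:
    - [[0,-0.3,0],[0,0,0]]
    - [[0,-0.3,0],[0,0,0]]
    - [[-0.19,0,-0.29],[0,0,0]]
    - [[-0.19,0,-0.29],[0,0,0]]
    - [[-0.19,0,-0.29],[0,0,0]]
    - [[0,0.25,0],[0,0,0]]
    - [[0,0.25,0],[0,0,0]]
    - [[0,0,0],[0,0,0]]
    - [[0,0,0],[0,0,0]]

```text
time: 9.2
eef_pos: [0.4974, -0.0135, 0.0881]
tcp_rot: [-0.497, 0.503, -0.502, 0.497]
contact_force: [-0.6, -0.2, 0.2]
opening: 0.0
```

Run:
```python
from m import *
loc(); 
rows(tcp([-86,62,10],0),ori(0),10)
```

```text
t 9.2 tip [-86.  124.3   6.7] rotErr [ 0.1 -0.1 -0. ] q [-0.23  0.05  2.11  0.    0.98 -0.22] F [-0.6 -0.2  0.2] 0.00032897948986875745
dist 6.236065947692847 deg 0.014052927441365713
[[[-0.0,-0.003,0.052],[0.0,-0.0,-0.0]],[[-0.0,-0.003,0.052],[0.0,-0.0,-0.0]],[[-0.0,-0.003,0.052],[0.0,-0.0,-0.0]],[[-0.0,-0.003,0.052],[0.0,-0.0,-0.0]],[[-0.0,-0.003,0.052],[0.0,-0.0,-0.0]],[[-0.0,-0.003,0.052],[0.0,-0.0,-0.0]],[[-0.0,-0.003,0.052],[0.0,-0.0,-0.0]],[[0.0,-0.003,0.052],[0.0,-0.0,-0.0]],[[0.0,-0.003,0.052],[0.0,-0.0,-0.0]],[[0.0,-0.003,0.052],[0.0,-0.0,-0.0]]]
```

Request:
send_rows:
  plan:
    - [[0,-0.03,0.07],[0,0,0]]
    - [[0,0,0.06],[0,0,0]]
    - [[0,0,0.06],[0,0,0]]
    - [[0,0,0.05],[0,0,0]]
    - [[0,0,0.05],[0,0,0]]
    - [[0,0,0.05],[0,0,0]]
    - [[0,0,0.05],[0,0,0]]
    - [[0,0,0.05],[0,0,0]]
    - [[0,0,0.05],[0,0,0]]
    - [[0,0,0.05],[0,0,0]]
    - [[0,0,0.05],[0,0,0]]
    - [[0,0,0.05],[0,0,0]]

```text
time: 10.4
eef_pos: [0.575, -0.0144, 0.0917]
tcp_rot: [-0.497, 0.503, -0.503, 0.497]
contact_force: [-0.4, -1.0, -0.3]
opening: -0.002
```

Request:
send_rows:
  plan:
    - [[0,0,0.04],[0,0,0]]
    - [[0,0,0.03],[0,0,0]]
    - [[0,0,0.02],[0,0,0]]
    - [[0,0,0],[0,0,0]]

```text
time: 10.8
eef_pos: [0.5856, -0.0146, 0.0918]
tcp_rot: [0.497, -0.503, 0.503, -0.497]
contact_force: [0.3, -0.6, -0.2]
opening: 0.003
```

Run:
```python
from m import *; from h import *
loc()
from plant import read_camera
s=get_state();c=read_camera("wrist");w=c["img"];k=read_camera("scene")
cv2.imwrite("pics/i.png",cv2.hconcat([cv2.resize(k["img"][205:285,260:366],(400,300),interpolation=cv2.INTER_CUBIC),cv2.resize(w[100:,:][:,80:560],(400,300))]))
```

```text
t 10.8 tip [-86.2  36.   10.4] rotErr [-0.  -0.1  0. ] q [-0.2   0.23  1.9   0.    1.01 -0.19] F [ 0.3 -0.6 -0.2] 0.002633254210079691
```

View pics/i.png

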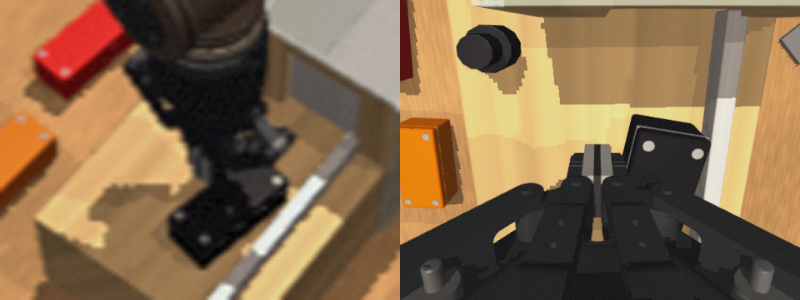

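The case is now near the fence with its front turned slightly towards it. Pushing on should square it up.

Request:
send_rows:
  plan:
    - [[0,0,0.03],[0,0,0]]
    - [[0,0,0.02],[0,0,0]]
    - [[0,0,0.01],[0,0,0]]
    - [[0,0,0],[0,0,0]]

```text
time: 11.3
eef_pos: [0.5908, -0.015, 0.0917]
tcp_rot: [-0.499, 0.504, -0.502, 0.496]
contact_force: [-7.6, -2.3, 4.0]
opening: -0.001
```

Request:
send_rows:
  plan:
    - [[0,0,0.015],[0,0,0]]
    - [[0,0,0],[0,0,0]]

```text
time: 11.5
eef_pos: [0.5912, -0.0154, 0.0917]
tcp_rot: [-0.5, 0.505, -0.501, 0.495]
contact_force: [-11.3, -2.9, 7.0]
opening: -0.004
```

Run:
```python
from m import *
loc()
```

```text
t 11.5 tip [-87.   30.3  10.3] rotErr [ 0.5 -0.1  0.1] q [-0.2   0.25  1.88 -0.    1.02 -0.18] F [-11.3  -2.9   7. ] -0.003603392457212949
```

Request:
send_rows:
  plan:
    - [[0,0,-0.15],[0,0,0]]
    - [[0,0,-0.25],[0,0,0]]
    - [[0,-0.3,0],[0,0,0]]
    - [[0,-0.3,0],[0,0,0]]
    - [[0,0,0],[0,0,0]]

```text
time: 12.0
eef_pos: [0.5503, -0.0149, 0.1703]
tcp_rot: [0.495, -0.499, 0.507, -0.5]
contact_force: [0.7, 0.1, -0.4]
opening: -0.001
```

Run:
```python
from m import *
loc()
rows(tcp([-180,-1,90],50),ori(50),12)
```

```text
t 12.0 tip [-86.8  71.5  88.9] rotErr [-0.7 -0.1  0.1] q [-0.21  0.06  1.94  0.    1.13 -0.2 ] F [ 0.7  0.1 -0.4] -0.0009943109941749403
dist 9.410188258839066 deg 4.178557834202563
[[[0.06,-0.002,0.05],[-0.0002,0.0,0.0116]],[[0.06,-0.007,0.05],[-0.0002,0.0,0.0116]],[[0.059,-0.011,0.05],[-0.0002,0.0,0.0116]],[[0.058,-0.015,0.05],[-0.0002,0.0,0.0116]],[[0.057,-0.019,0.05],[-0.0002,0.0,0.0116]],[[0.055,-0.024,0.05],[-0.0002,0.0,0.0116]],[[0.053,-0.028,0.05],[-0.0002,0.0,0.0116]],[[0.051,-0.032,0.05],[-0.0002,0.0,0.0116]],[[0.049,-0.035,0.05],[-0.0002,0.0,0.0116]],[[0.046,-0.039,0.05],[-0.0002,0.0,0.0116]],[[0.043,-0.042,0.05],[-0.0002,0.0,0.0116]],[[0.04,-0.045,0.05],[-0.0002,0.0,0.0116]]]
```

Request:
send_rows:
  plan:
    - [[0.06,0,0.05],[0,0,0.0116]]
    - [[0.06,-0.007,0.05],[0,0,0.0116]]
    - [[0.06,-0.01,0.05],[0,0,0.0116]]
    - [[0.06,-0.015,0.05],[0,0,0.0116]]
    - [[0.057,-0.02,0.05],[0,0,0.0116]]
    - [[0.055,-0.024,0.05],[0,0,0.0116]]
    - [[0.053,-0.028,0.05],[0,0,0.0116]]
    - [[0.05,-0.03,0.05],[0,0,0.0116]]
    - [[0.05,-0.035,0.05],[0,0,0.0116]]
    - [[0.046,-0.04,0.05],[0,0,0.0116]]
    - [[0.043,-0.04,0.05],[0,0,0.0116]]
    - [[0.04,-0.045,0.05],[0,0,0.0116]]

```text
time: 13.2
eef_pos: [0.6178, -0.1023, 0.1662]
tcp_rot: [-0.236, 0.666, -0.245, 0.664]
contact_force: [-0.2, 0.0, 0.4]
opening: -0.001
```

Request:
send_rows:
  plan:
    - [[0,0,0],[0,0,0]]
    - [[0,0,0],[0,0,0]]

```text
time: 13.4
eef_pos: [0.6172, -0.1017, 0.1658]
tcp_rot: [-0.238, 0.666, -0.245, 0.663]
contact_force: [-0.1, 1.0, -0.0]
opening: 0.006
```

Run:
```python
from m import *; from h import *
loc(); rows(tcp([-165,-1,13],50),ori(50),8)
from plant import read_camera
c=read_camera("wrist");k=read_camera("scene");pickle.dump((get_state(),c,k),open("c3.pkl","wb"))
cv2.imwrite("pics/j.png",cv2.hconcat([cv2.resize(k["img"][185:305,220:380],(400,300),interpolation=cv2.INTER_CUBIC),cv2.resize(c["img"],(400,300))]))
```

```text
t 13.4 tip [-179.6    3.7   81.4] rotErr [ -0.   -0.2 -50.1] q [-0.6   0.45  1.65  0.69  1.61 -0.77] F [-0.1  1.  -0. ] 0.0058860184023038385
dist 8.758625156396091 deg 0.022359856236550738
[[[0.045,0.057,0.005],[-0.0,-0.0001,-0.0]],[[0.045,0.057,0.005],[-0.0,-0.0001,-0.0]],[[0.045,0.057,0.005],[-0.0,-0.0001,-0.0]],[[0.045,0.057,0.005],[-0.0,-0.0001,-0.0]],[[0.045,0.057,0.005],[-0.0,-0.0001,-0.0]],[[0.045,0.057,0.005],[-0.0,-0.0001,-0.0]],[[0.045,0.057,0.005],[-0.0,-0.0001,-0.0]],[[0.045,0.057,0.005],[-0.0,-0.0001,-0.0]]]
```

View pics/j.png

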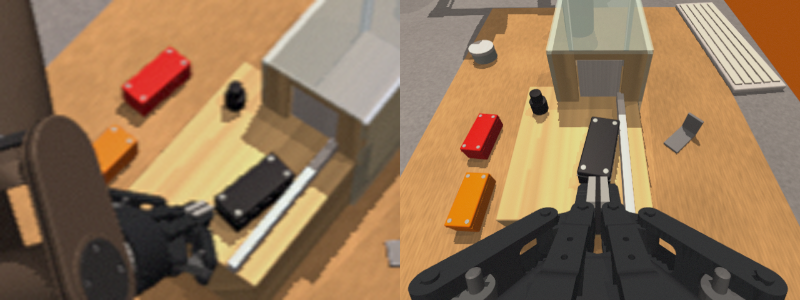

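Run:
```python
from m import *; from h import *
s,c,k=pickle.load(open("c3.pkl","rb"))
T=np.eye(4);T[:3,:3]=Ro.from_quat(s["tcp_rot"]).as_matrix();T[:3,3]=s["eef_pos"];M=T@c["mount"]
f=lambda px,z:np.round(Rz.inv().apply(ray(c,[((u-400)*1.6,v*1.6) for u,v in px],z,M)-[*O,.09])*1e3,1)
print("case",f([(593,117),(619,122),(578,176)],.12),"fence top inner",f([(622,170),(617,97)],.106),"knob",f([(538,92)],.122))
cv2.imwrite("pics/k.png",cv2.resize(c["img"][140:320,240:400],(710,600*180*710//(160*600)) if 0 else (533,600),interpolation=cv2.INTER_CUBIC))
kk=lambda px,z:np.round(Rz.inv().apply(ray(k,[(220+u*.4,185+v*.4) for u,v in px],z)-[*O,.09])*1e3,1)
print("scene case",kk([(270,152),(294,172),(214,194),(240,216)],.12),"fence",kk([(333,143),(230,262)],.106))
```

```text
case [[ -63.3    9.4   30. ]
 [ -71.4  -22.4   30. ]
 [-143.9   24.1   30. ]] fence top inner [[-129.8  -23.6   16. ]
 [ -13.3  -24.    16. ]] knob [[-20.5  83.8  32. ]]
scene case [[ -64.7    9.6   30. ]
 [ -69.1  -23.6   30. ]
 [-137.5   25.5   30. ]
 [-141.7  -10.1   30. ]] fence [[ -10.   -31.4   16. ]
 [-182.2  -28.2   16. ]]
```

View pics/k.png

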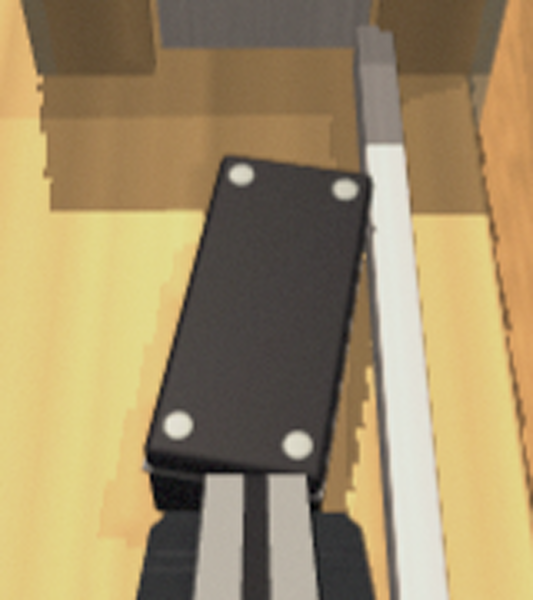

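The picture shows the case's front-right corner on the fence at (370,185) and the rear swung out, a yaw of about -10°. The squared finger face pushing on its rear should straighten it. I'll drop down behind it and push.

Request:
send_rows:
  plan:
    - [[0.045,0.057,0.005],[0,0,0]]
    - [[0.045,0.057,0.005],[0,0,0]]
    - [[0.045,0.055,0.005],[0,0,0]]
    - [[0.045,0.055,0.005],[0,0,0]]
    - [[0.045,0.055,0.005],[0,0,0]]
    - [[0.045,0.055,0.005],[0,0,0]]
    - [[0.045,0.055,0.005],[0,0,0]]
    - [[0.045,0.05,0.005],[0,0,0]]
    - [[0,0,0],[0,0,0]]
    - [[0,0,0],[0,0,0]]

```text
time: 14.5
eef_pos: [0.6222, -0.0889, 0.0997]
tcp_rot: [-0.237, 0.666, -0.245, 0.663]
contact_force: [-0.2, 0.2, 0.5]
opening: 0.003
```

Run:
```python
from m import *
loc(); rows(tcp([-60,-1,12],50),ori(50),10)
```

```text
t 14.5 tip [-166.7   -1.3   15.2] rotErr [ -0.   -0.1 -50.1] q [-0.58  0.54  1.67  0.7   1.52 -0.82] F [-0.2  0.2  0.5] 0.002897400225726722
dist 10.676485912447825 deg 0.017308465767055938
[[[-0.055,0.07,-0.0],[-0.0,-0.0,-0.0]],[[-0.055,0.07,-0.0],[-0.0,-0.0,-0.0]],[[-0.055,0.07,-0.0],[-0.0,-0.0,-0.0]],[[-0.055,0.07,-0.0],[-0.0,-0.0,-0.0]],[[-0.055,0.07,-0.0],[-0.0,-0.0,-0.0]],[[-0.055,0.07,-0.0],[-0.0,-0.0,-0.0]],[[-0.055,0.07,-0.0],[-0.0,-0.0,-0.0]],[[-0.055,0.07,-0.0],[-0.0,-0.0,-0.0]],[[-0.055,0.07,-0.0],[-0.0,-0.0,-0.0]],[[-0.055,0.07,-0.0],[-0.0,-0.0,-0.0]]]
```

Request:
send_rows:
  plan:
    - [[-0.037,0.056,0],[0,0,0]]
    - [[-0.037,0.056,0],[0,0,0]]
    - [[-0.037,0.056,0],[0,0,0]]
    - [[-0.032,0.038,0],[0,0,0]]
    - [[-0.032,0.038,0],[0,0,0]]
    - [[-0.032,0.038,0],[0,0,0]]
    - [[-0.032,0.038,0],[0,0,0]]
    - [[-0.032,0.038,0],[0,0,0]]
    - [[0,0,0],[0,0,0]]

```text
time: 15.4
eef_pos: [0.6225, -0.0341, 0.0971]
tcp_rot: [-0.238, 0.666, -0.244, 0.663]
contact_force: [-0.7, -0.2, 0.4]
opening: 0.001
```

```bash
cat > det.py <<'E'
from m import *; from h import *
from plant import read_camera
loc()
s=get_state();c=read_camera("wrist")
T=np.eye(4);T[:3,:3]=Ro.from_quat(s["tcp_rot"]).as_matrix();T[:3,3]=s["eef_pos"];M=T@c["mount"]
g=c["img"].max(2)
# rectify plane z=0.12 to local grid 0.5 mm: x -150..60 (rows), y -40..60
X,Y=np.meshgrid(np.arange(-170,61,.5),np.arange(-40,61,.5),indexing='ij')
P=Rz.apply(np.c_[X.ravel(),Y.ravel(),np.full(X.size,30)]/1e3)+[*O,.09]
p=proj(c,P,M).astype(np.float32).reshape(*X.shape,2)
im=cv2.remap(c["img"],p[...,0],p[...,1],cv2.INTER_LINEAR); cv2.imwrite("pics/rect.png",im)
dark=(im.max(2)<75).astype(np.uint8)
for x in range(-150,50,10):
    r=dark[(x+170)*2]; i=np.flatnonzero(r)
    if len(i): 
        runs=np.split(i,np.flatnonzero(np.diff(i)>2)+1); print(x,[(float(Y[0,q[0]]),float(Y[0,q[-1]])) for q in runs if len(q)>8])
E
python3 det.py
```

```text
t 15.4 tip [-111.9   -1.    12.6] rotErr [  0.   -0.1 -50.1] q [-0.51  0.5   1.72  0.74  1.47 -0.8 ] F [-0.7 -0.2  0.4] 0.0009173428632139994
-150 [(-35.5, -3.0), (1.5, 34.0), (35.5, 60.5)]
-140 [(-40.0, 46.5)]
-130 [(-15.0, -4.5), (3.0, 14.0)]
-120 [(-13.5, -8.0), (6.5, 12.0)]
-110 [(-7.5, 24.5)]
-100 [(1.0, 7.5)]
-90 [(-8.0, 15.5)]
-80 [(-7.5, 26.5)]
-70 [(-7.5, 27.0)]
-60 [(-7.5, 27.0)]
-50 [(-7.5, 27.0)]
-40 [(-7.0, 27.0)]
-30 [(-7.0, 27.5)]
```

The case is now parallel to the chute with y about -7 to 28, which fits the doorway, but the fingers are off its centre. I'll back off, centre the fingers at y≈12 and continue.

Request:
send_rows:
  plan:
    - [[0.045,-0.055,0],[0,0,0]]
    - [[0,0,-0.055],[0,0,0]]
    - [[0,0,-0.055],[0,0,0]]
    - [[-0.032,0.038,0],[0,0,0]]
    - [[-0.026,0.03,0],[0,0,0]]
    - [[-0.02,0.025,0],[0,0,0]]
    - [[-0.02,0.025,0],[0,0,0]]
    - [[0,0,0],[0,0,0]]

```text
time: 16.25
eef_pos: [0.6097, -0.0243, 0.0974]
tcp_rot: [-0.238, 0.666, -0.245, 0.663]
contact_force: [-0.1, 0.3, 0.5]
opening: -0.005
```

```bash
python3 det.py
```

```text
t 16.25 tip [-102.3   11.8   12.9] rotErr [ -0.   -0.1 -50.1] q [-0.51  0.48  1.76  0.75  1.46 -0.8 ] F [-0.1  0.3  0.5] -0.004723110695776009
-150 [(-40.0, 60.5)]
-140 [(-40.0, 10.0), (14.0, 60.5)]
-130 [(-34.0, 58.5)]
-120 [(-2.0, 8.0), (16.0, 26.5)]
-110 [(-0.5, 5.0), (19.5, 24.5)]
-100 [(-7.0, 24.5)]
-90 [(0.0, 8.0)]
-80 [(-8.5, 9.5)]
-70 [(-8.5, 13.0)]
-60 [(-8.5, 19.0)]
-50 [(-8.5, 26.0)]
-40 [(-8.5, 25.5)]
-30 [(-9.0, 26.0)]
-20 [(-8.5, 25.5)]
```

Request:
send_rows:
  plan:
    - [[-0.026,0.031,0],[0,0,0]]
    - [[-0.026,0.031,0],[0,0,0]]
    - [[-0.026,0.031,0],[0,0,0]]
    - [[-0.026,0.031,0],[0,0,0]]
    - [[-0.026,0.031,0],[0,0,0]]
    - [[-0.026,0.031,0],[0,0,0]]

```text
time: 16.9
eef_pos: [0.6101, 0.0045, 0.0974]
tcp_rot: [-0.237, 0.666, -0.245, 0.663]
contact_force: [0.9, -1.1, 0.2]
opening: 0.0
```

```bash
python3 det.py
```

```text
t 16.9 tip [-73.5  11.8  12.9] rotErr [ -0.   -0.1 -50.1] q [-0.47  0.46  1.79  0.77  1.43 -0.79] F [ 0.9 -1.1  0.2] 0.00023474995009293474
-150 [(-40.0, 60.5)]
-140 [(-40.0, 60.5)]
-130 [(-40.0, 60.5)]
-120 [(-40.0, -31.5), (-29.5, 54.0), (55.5, 60.5)]
-110 [(-40.0, 10.0), (14.0, 60.5)]
-100 [(-32.0, 56.5)]
-90 [(-1.5, 4.5), (19.5, 26.0)]
-80 [(-4.0, 4.5), (19.5, 24.5)]
-70 [(-7.5, 25.5)]
-60 []
-50 [(-8.5, 3.5)]
-40 [(-9.0, 20.5)]
-30 [(-9.0, 25.5)]
-20 [(-9.0, 25.5)]
-10 [(-9.0, 25.0)]
0 [(-9.5, 25.5)]
10 [(9.5, 23.5)]
```

It's lined up and entering the doorway freely, so I'll continue.

Request:
send_rows:
  plan:
    - [[-0.026,0.031,0],[0,0,0]]
    - [[-0.026,0.031,0],[0,0,0]]
    - [[-0.026,0.031,0],[0,0,0]]
    - [[-0.026,0.031,0],[0,0,0]]
    - [[-0.026,0.031,0],[0,0,0]]
    - [[-0.026,0.031,0],[0,0,0]]

```text
time: 17.55
eef_pos: [0.6104, 0.0336, 0.0973]
tcp_rot: [-0.237, 0.666, -0.245, 0.663]
contact_force: [0.1, -1.7, -0.1]
opening: 0.001
```

Request:
send_rows:
  plan:
    - [[-0.026,0.031,0],[0,0,0]]
    - [[-0.026,0.031,0],[0,0,0]]
    - [[-0.026,0.031,0],[0,0,0]]
    - [[-0.026,0.031,0],[0,0,0]]
    - [[-0.026,0.031,0],[0,0,0]]
    - [[0,0,0],[0,0,0]]

```text
time: 18.15
eef_pos: [0.6106, 0.0582, 0.0976]
tcp_rot: [-0.237, 0.666, -0.245, 0.663]
contact_force: [0.2, 0.8, -0.1]
opening: 0.002
```

```bash
python3 det.py
```

```text
t 18.15 tip [-19.8  11.8  13.1] rotErr [ -0.   -0.1 -50.1] q [-0.39  0.43  1.82  0.81  1.38 -0.75] F [ 0.2  0.8 -0.1] 0.0017671438523411747
-150 [(-40.0, 60.5)]
-140 [(-40.0, 60.5)]
-130 [(-40.0, 60.5)]
-120 [(-40.0, 60.5)]
-110 [(-40.0, 60.5)]
-100 [(-40.0, 60.5)]
-90 [(-40.0, 60.5)]
-80 [(-40.0, 60.5)]
-70 [(-40.0, 60.5)]
-60 [(-40.0, -27.5), (-22.0, 9.5), (14.5, 46.5), (52.0, 60.5)]
-50 [(-39.0, 60.5)]
-40 [(-4.0, 28.5)]
-30 [(-1.0, 5.0), (19.5, 25.5)]
-20 [(-6.5, 5.5), (18.5, 24.5)]
-10 [(-9.0, -5.0), (-2.0, 25.5)]
0 [(-9.0, 25.5)]
10 [(-9.0, 25.5)]
20 [(-9.5, 25.0)]
```

Request:
send_rows:
  plan:
    - [[-0.026,0.031,0],[0,0,0]]
    - [[-0.026,0.031,0],[0,0,0]]
    - [[-0.026,0.031,0],[0,0,0]]
    - [[0,0,0],[0,0,0]]

```text
time: 18.6
eef_pos: [0.6106, 0.0728, 0.0975]
tcp_rot: [-0.238, 0.666, -0.245, 0.663]
contact_force: [-0.4, -0.4, -0.1]
opening: 0.001
```

Request:
send_rows:
  plan:
    - [[-0.02,0.025,0],[0,0,0]]
    - [[-0.02,0.025,0],[0,0,0]]
    - [[0,0,0],[0,0,0]]

```text
time: 18.9
eef_pos: [0.6106, 0.0804, 0.097]
tcp_rot: [-0.238, 0.666, -0.245, 0.663]
contact_force: [-0.7, 1.0, -0.2]
opening: -0.002
```

```bash
python3 det.py | sed -n '1p;13,$p'
```

```text
t 18.9 tip [ 2.4 12.  12.6] rotErr [  0.   -0.1 -50.1] q [-0.35  0.43  1.83  0.83  1.36 -0.73] F [-0.7  1.  -0.2] -0.001917726934724881
-40 [(-40.0, -30.0), (-23.5, 10.0), (15.0, 48.5), (54.5, 60.5)]
-30 [(-40.0, 60.5)]
-20 [(-25.0, -13.0), (-5.5, 30.0), (37.5, 50.0)]
-10 [(-1.0, 5.0), (19.5, 26.0)]
0 []
```

```bash
cat > top.py <<'E'
from m import *; from h import *
from plant import read_camera
c=read_camera("top");g=c["img"][180:243,192:291]
m=(g.max(2)<70).astype(np.uint8);n,l,st,ce=cv2.connectedComponentsWithStats(m)
for i in range(1,n):
    if st[i,4]>15:
        p=ce[i]+[192,180]; print("blob",st[i].tolist(),p.round(), [np.round(Rz.inv().apply(ray(c,[p],z)[0]-[*O,0])*1e3,1).tolist() for z in(.036,.1)])
cv2.imwrite("pics/last.png",cv2.resize(c["img"][170:275,180:380],(800,420),interpolation=cv2.INTER_CUBIC))
E
python3 top.py
```

```text
blob [97, 47, 2, 15, 18] [290. 235.] [[0.7, 44.9, 36.0], [-3.2, 52.1, 100.0]]
blob [0, 58, 17, 5, 39] [200. 240.] [[213.3, 57.1, 36.0], [199.4, 63.7, 100.0]]
```

```bash
cat > top.py <<'E'
from m import *; from h import *
from plant import read_camera
c=read_camera("top");b=pickle.load(open("c0.pkl","rb"))["top"]["img"]
D=np.abs(c["img"].astype(int)-b).max(2)[180:243,192:289]
m=(D>25).astype(np.uint8);n,l,st,ce=cv2.connectedComponentsWithStats(m)
for i in range(1,n):
    if st[i,4]>15:
        p=ce[i]+[192,180]; print("blob",st[i].tolist(),p.round(), [np.round(Rz.inv().apply(ray(c,[p],z)[0]-[*O,0])*1e3,1).tolist() for z in(.036,.1)])
        r=cv2.minAreaRect(np.argwhere(l==i)[:,::-1].astype(np.float32));print(np.array(r[1])*2.3,r[2])
cv2.imwrite("pics/last.png",cv2.resize(c["img"][170:275,180:380],(800,420),interpolation=cv2.INTER_CUBIC))
E
python3 top.py
```

```text
blob [0, 0, 97, 59, 2072] [245. 213.] [[108.1, -6.2, 36.0], [99.2, 3.4, 100.0]]
[133.4 220.8] 90.0
```

Request:
send_rows:
  plan:
    - [[-0.02,0.025,0],[0,0,0]]
    - [[-0.02,0.025,0],[0,0,0]]
    - [[0,0,0],[0,0,0]]
    - [[0,0,0],[0,0,0]]

```text
time: 19.45
eef_pos: [0.6109, 0.0876, 0.0971]
tcp_rot: [-0.238, 0.666, -0.245, 0.663]
contact_force: [0.0, 0.1, 0.3]
opening: -0.002
```

Run:
```python
from m import *; from h import *
loc()
from plant import read_camera
a=read_camera("top")["img"][170:260,180:300];k=read_camera("scene")["img"][150:290,290:430];w=read_camera("wrist")["img"]
R=lambda i,s:cv2.resize(i,s,interpolation=cv2.INTER_CUBIC)
cv2.imwrite("pics/l.png",cv2.vconcat([cv2.hconcat([R(a,(400,300)),R(k,(400,300))]),cv2.hconcat([R(w,(400,300)),R(w[0:240,160:480],(400,300))])]))
```

```text
t 19.45 tip [ 9.6 11.7 12.6] rotErr [ -0.   -0.1 -50.1] q [-0.34  0.43  1.84  0.84  1.35 -0.73] F [0.  0.1 0.3] -0.0017637377100877438
```

View pics/l.png

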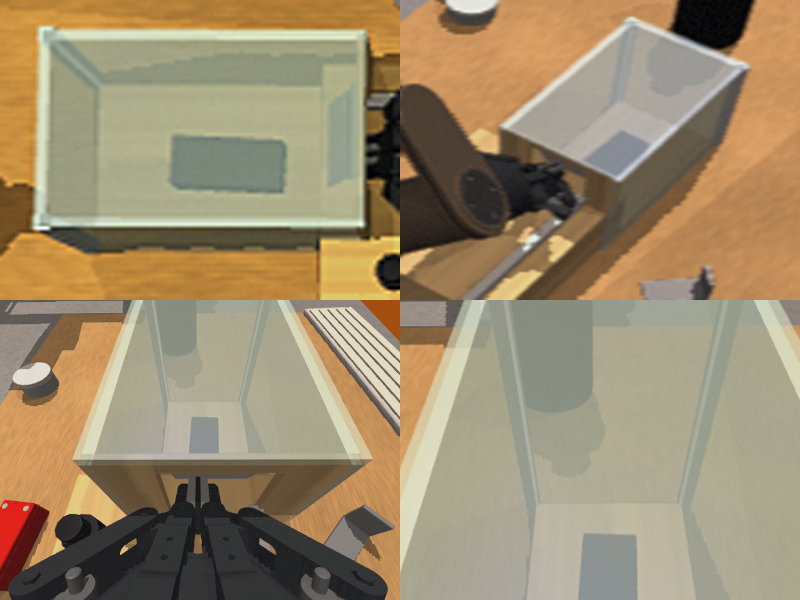

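The case lies flat in the bin, in the top-left crop at about (228,163). Now I'll draw straight back.

Request:
send_rows:
  plan:
    - [[0.032,-0.038,0],[0,0,0]]
    - [[0.064,-0.077,0],[0,0,0]]
    - [[0.064,-0.077,0],[0,0,0]]
    - [[0.064,-0.077,0],[0,0,0]]
    - [[0.064,-0.077,0],[0,0,0]]
    - [[0.064,-0.077,0],[0,0,0]]
    - [[0.064,-0.077,0],[0,0,0]]
    - [[0.064,-0.077,0],[0,0,0]]
    - [[0.064,-0.077,0],[0,0,0]]
    - [[0.064,-0.077,0],[0,0,0]]
    - [[0.064,-0.077,0],[0,0,0]]
    - [[0.064,-0.077,0],[0,0,0]]

```text
time: 20.8
eef_pos: [0.6094, -0.0517, 0.0975]
tcp_rot: [-0.237, 0.666, -0.245, 0.663]
contact_force: [-0.5, -0.2, -0.1]
opening: 0.002
```

Request:
send_rows:
  plan:
    - [[0,-0.2,0],[0,0,0]]
    - [[0,-0.2,0],[0,0,0]]
    - [[0,-0.2,0],[0,0,0]]
    - [[0,0,0],[0,0,0]]
    - [[0,0,0],[0,0,0]]
    - [[0,0,0],[0,0,0]]
    - [[0,0,0],[0,0,0]]
    - [[0,0,0],[0,0,0]]
    - [[0,0,0],[0,0,0]]
    - [[0,0,0],[0,0,0]]
    - [[0,0,0],[0,0,0]]
    - [[0,0,0],[0,0,0]]

```text
time: 22.0
eef_pos: [0.6088, -0.106, 0.1436]
tcp_rot: [-0.237, 0.666, -0.245, 0.663]
contact_force: [-0.8, -0.1, -0.9]
opening: -0.002
```

Request:
send_rows:
  plan:
    - [[0,0,0],[0,0,0]]
    - [[0,0,0],[0,0,0]]
    - [[0,0,0],[0,0,0]]
    - [[0,0,0],[0,0,0]]
    - [[0,0,0],[0,0,0]]
    - [[0,0,0],[0,0,0]]
    - [[0,0,0],[0,0,0]]
    - [[0,0,0],[0,0,0]]
    - [[0,0,0],[0,0,0]]
    - [[0,0,0],[0,0,0]]
    - [[0,0,0],[0,0,0]]
    - [[0,0,0],[0,0,0]]

```text
time: 23.2
eef_pos: [0.6088, -0.106, 0.1437]
tcp_rot: [-0.237, 0.666, -0.245, 0.663]
contact_force: [0.8, 0.3, -1.5]
opening: -0.002
```

Run:
```python
from m import *; from h import *
from plant import read_camera
loc()
d=pickle.load(open("c0.pkl","rb"))
for n in("scene","top"):
    c=read_camera(n);I=c["img"];D=np.abs(I.astype(int)-d[n]["img"]).max(2)
    # flap face / roof strip near closed flap, sampled by projecting the flap plane
    P=np.array([Rz.apply([x/1e3,y/1e3,z/1e3])+[*O,.09] for x,y,z in [(-1,-20,30),(-1,3,30),(-1,25,40),(-1,3,50)]])
    p=proj(c,P).round().astype(int); print(n,"flap diff",[int(D[v,u]) for u,v in p])
    for nm,(x,y) in dict(knob=(-22,90)).items():
        q=proj(c,[Rz.apply([x/1e3,y/1e3,.032])+[*O,.09]])[0].astype(int); s=np.s_[q[1]-6:q[1]+7,q[0]-6:q[0]+7]; print(nm,"old/new dark centroid",[(np.argwhere(i[s].max(2)<60).mean(0)+[q[1]-6,q[0]-6]).round(1).tolist() for i in(d[n]["img"],I)])
    m=(D>30).astype(np.uint8);k,l,st,ce=cv2.connectedComponentsWithStats(m);print([(st[i].tolist()) for i in range(1,k) if st[i,4]>60])
# open-flap signature in top: slanted flap seen beyond the doorway
    if n=="top": print("flap-in-bin strip diff now",[int(D[int(v),int(u)]) for u,v in proj(c,np.array([Rz.apply([x/1e3,.003,.045])+[*O,.09] for x in(10,20,30,40,50,60)]))])
    if n=="scene": cv2.imwrite("pics/endscene.png",I)
```

```text
t 23.2 tip [-184.    12.    59.2] rotErr [ -0.1  -0.1 -50.1] q [-0.61  0.47  1.67  0.68  1.59 -0.8 ] F [ 0.8  0.3 -1.5] -0.0019086695477241763
scene flap diff [7, 4, 9, 7]
knob old/new dark centroid [[221.6, 313.8], [221.9, 313.6]]
[[0, 0, 143, 200, 8736], [114, 0, 189, 457, 33921], [107, 82, 15, 37, 132], [111, 117, 20, 21, 208], [118, 179, 15, 12, 80], [104, 207, 12, 19, 111], [141, 208, 37, 35, 586], [355, 212, 22, 20, 226], [291, 230, 26, 40, 642], [124, 247, 42, 54, 608], [0, 296, 117, 162, 6540], [105, 302, 18, 12, 101]]
top flap diff [21, 22, 23, 28]
knob old/new dark centroid [[251.2, 297.6], [251.3, 297.7]]
[[206, 165, 434, 315, 43607], [232, 210, 34, 19, 219], [310, 226, 47, 37, 955], [335, 388, 102, 92, 3112], [448, 404, 192, 76, 6478], [372, 454, 35, 26, 251]]
flap-in-bin strip diff now [25, 27, 26, 28, 27, 31]
```

The flap area again matches the closed picture from the start (scene differences ≤9 grey levels), and the knob is unmoved. I'll wait a little longer and then hand in.

Request:
send_rows:
  plan:
    - [[0,0,0],[0,0,0]]
    - [[0,0,0],[0,0,0]]
    - [[0,0,0],[0,0,0]]
    - [[0,0,0],[0,0,0]]
    - [[0,0,0],[0,0,0]]
    - [[0,0,0],[0,0,0]]
    - [[0,0,0],[0,0,0]]
    - [[0,0,0],[0,0,0]]
    - [[0,0,0],[0,0,0]]
    - [[0,0,0],[0,0,0]]

```text
time: 24.3
eef_pos: [0.6088, -0.106, 0.1437]
tcp_rot: [-0.237, 0.666, -0.245, 0.663]
contact_force: [0.2, -0.7, 1.1]
opening: 0.002
```

```bash
python3 -c "
from plant import *
print(sign_off())"
```

```text
the job is handed in; nothing more can be done
None
```

The case is in the bin, the fingers are back out, and I handed the job in at about 24 s. `sign_off` gives no verdict. I pushed the case sideways to the fence with shut fingers, then lengthwise through the flap with the hand leaning 50°. The case was only pushed, never lifted.

**Last checks**
- **Case:** the picture taken before I drew back shows it lying flat in the bin.
- **Flap:** its area in the scene image matches the closed picture from the start (differences of 9 grey levels or less), so I take it as shut. The top image differed by 21–28 levels. I put that down to lighting and shadow, not checked further.
- **Bystanders:** the knob moved less than 1 px. I did not measure the others one by one.
- **Contact:** wrist force reads about zero with the hand clear of everything.

**What disagreed**
- **Fingertips:** the interface says they stand 14 mm ahead of the TCP (tool point). Two deck contacts showed them about 8.6 mm behind it, so the first sideways pass went over the case without touching it. I corrected for this.
- **Fence alignment:** the case did not end flush with the fence. It was first turned about -10°, then straightened in the push and went through the doorway roughly 15 mm off the fence, without snagging.

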